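# Fetch the check weight from behind the reagent bottles

## Robot

A 7-joint arm with a two-finger parallel gripper is mounted at the origin on the work surface. World frame = base frame: x ahead of the robot, y to its left, z up, the work surface at z = 0. Lengths are in m, angles in rad, forces in N, time in s.
With the tool pointing down it reaches from about 0.4 to 0.85 m from the base axis. Payload 10.4 kg.
Tool frame: the origin (TCP) lies at the very end of the fingers, on their centre line; the grasp point (between the pads) lies ctrl.grasp_offset behind it (ctrl.grasp_offset is the distance from the TCP to the grasp point, in m); z points along the fingers, y is the line along which they close (so a half turn about z gives the same grasp; the last joint's range is limited). The gripper opens to 87 mm and grips with 3 to 60 N. Pads are 19 mm wide; open, the fingers measure 117 mm over their backs; the gripper's body (75 mm by 190 mm) begins 51 mm behind the grasp point.
Start: joints at [1.304, 0.332, -0.065, 1.46, 0.022, 1.35, -0.088], TCP at [0.151, -0.607, 0.223] pointing down, gripper open.
Joint ranges: [-2.6, 2.6], [-0.5, 2.12], [-1.47, 1.34], [0.16, 2.42], [-1.27, 4.41], [0.06, 2.06], [-2.6, 2.6]. Speed limits (rad/s): [2.22, 2.22, 2.79, 2.79, 3.14, 3.14, 3.14].

## Interface

Orientations are given as a rotation vector (axis times angle).
In Python, from workcell import ctrl gives the robot as it stands.
- The arm moves only by the tool apply_moves, never from a script. Its argument "targets" is text: rows parted by semicolons, each of 7 numbers parted by spaces: the gripper command: -1 is shut, 1 is fully open, values between are in proportion, then the shift along the tool's x, y, z in cm, then the turn, a rotation vector about the tool's x, y, z in degrees. In form: fingers x y z ax ay az; .... A call has 1 to 10 rows; each row is the pose to reach, as a shift and turn from the pose commanded when the call began, along the tool's axes at that moment; what a row does not reach only later rows make up. A row lasts 1/10 s, in which the tool goes at most 50 mm and 8.59 degrees, less where a joint would pass 70% of its speed; a pose out of reach is approached as far as the arm can. A call with a gripper value outside its range is refused whole. The fingers move at their own pace and stop on an object; "force" is the grip in N (left out, the last holds). Time passes only in rows, so rows that repeat a pose let the fingers close. It gives the time, the measured TCP pose, the force, the opening and the grip force at its end, in the units of the state.
- ctrl.read_state(): the state, without advancing time (a new reading comes with each control period).
- ctrl.read_camera(name): name is "scene" or "top"; returns the picture (420x560x3 uint8, red, green, blue); there is no depth.
- ctrl.calibration(name): a dict with "fx", "fy", "cx", "cy" (pixels), "R" (3x3) and "t" (3): a world point X has camera coordinates R X + t. Camera axes: x right, y down, z forward; pixel columns grow to the right and rows downward; lengths in m; the calibration is good to about 2 mm. A picture is of the moment at which its call begins. calibration takes no time and is no camera call.
- ctrl.finish_job(): hands the job in; it is judged then, once.
The state is a dict: "time": time; "joints": joint angles; "joint_vel": joint speeds; "tau": joint torques, N m; "tcp_pos": TCP position; "tcp_rot": TCP orientation; "contact_force": force on the tool from outside, world axes, zero at the start; "wrist_torque": the same for the moment, N m; "width": opening from 0.0 (shut) to 1.0 (fully open); "grip_force": force on a finger pad.
Only numpy, scipy, OpenCV 4.12 (cv2) and the standard library are available. Lean on these libraries where they do the work, as an engineer would, in place of code of your own. Each camera call takes 0.05 s, during which the arm holds its last target. There are 200 camera calls.

## Task

I need to check the balance, but its steel check weight stands hemmed in behind the three bottles on the white tray. First set all three bottles upright on the round metal plate, leaving the weight where it is; with the bottles still on the plate, stand the weight in the middle of the balance's pan; then put every bottle back upright on the tray in the very place where it stood at the start. Do not tip anything over and leave the beaker, the porcelain dish and the pipette-tip box alone.

Things in the scene. Friction and masses are not known exactly. Their poses are not given: they have to be found in the camera images.
- tall_bottle: Tall narrow amber glass bottle with paper label and screw cap, loose, about 250 g: 145 mm high in all; body 56 mm across up to 85 mm high, sloping shoulder to 104 mm, then cap 34 mm across from 110 to 145 mm (grip the cap from above). Origin: centre of its underside, z up its axis. Round, so its yaw does not matter.
- squat_jar: Low wide amber glass jar with paper label and wide screw cap, loose, about 280 g: 100 mm high in all; body 72 mm across up to 60 mm high, short shoulder to 68 mm, then cap 52 mm across from 72 to 100 mm (grip the cap). Origin: centre of its underside, z up its axis. Round.
- flask: Conical clear glass flask, empty, rubber stopper fixed in its neck, loose, about 180 g: 127 mm high in all; 78 mm across at the foot, cone narrowing to a neck 28 mm across from 84 to 100 mm high, then lip and dark stopper, both 34 mm across, from 101 to 127 mm (grip the stopper). Origin: centre of its underside, z up its axis. Round.
- weight: Steel 200 g check weight, loose: cylinder 28 mm across up to 34 mm high, then a thin neck and a knob 20 mm across, top at 49 mm. It stands on the tray behind the front bottle and between the other two, 10 mm or more from each: no room for a gripper until they are gone. Origin: centre of its underside, z up its axis.
- tray: Fixed white plastic tray, 210 (its x) by 250 (y) mm, floor 4 mm thick, rim 8 mm above the bench, 4 mm thick. Origin: centre of underside; +x points roughly away from the robot (within 35 degrees). Grey rings mark the places, all taken to 3 mm, tray x, y in mm: bottles (-30, 0), (45, 70), (45, -70), rings 88 mm across; weight (45, 0), ring 38 mm. Which bottle is where differs each run.
- side_plate: Fixed round flat aluminium plate, 230 mm across, 4 mm thick, on the bench to the left or right of the tray: the side area for the bottles (a bottle counts as on it when it stands on its top with its axis over the plate). Origin: centre of its underside.
- pan (a point): Centre of the upper face of the balance's round steel pan, 120 mm across, 76 mm above the bench, z up. The balance is a fixed cream box, 220 by 190 mm, top 60 mm high, on the other side of the tray from the round plate; the pan's centre lies 20 mm from the box's middle, away from the robot.
- beaker: Bystander: loose glass beaker 60 mm across, 70 mm high, standing on the bench. Origin: centre of its underside.
- dish: Bystander: loose white porcelain dish 70 mm across, 25 mm high, on the bench behind the tray. Origin: centre of its underside.
- tip_box: Bystander: loose closed pipette-tip box of grey plastic with a pale lid dotted with grey, 85 by 120 by 50 mm high, on the bench behind the work. Origin: centre of its underside.
There are look-alikes about, which are no part of the job. Of the things shaped like the weight, the steel one is meant.

How it is judged:
On the way, in this order (a step that is already met when the one before it is completed fails the run):
1. all three bottles stand released on the round plate together, the weight still within 40 mm of its place (horizontal distance between each of tall_bottle, squat_jar, flask and side_plate below 0.113 m and z of each of tall_bottle, squat_jar, flask in the frame of side_plate below 0.012 m and angle between each of tall_bottle, squat_jar, flask's own z axis and vertical below 0.15 rad and contact force between the fingers and tall_bottle below 0.5 N and contact force between the fingers and squat_jar below 0.5 N and contact force between the fingers and flask below 0.5 N and distance of weight from where it was at the start of the episode below 0.04 m), for 0.2 s.
2. the weight stands released in the middle of the balance pan (within 18 mm), the bottles still on the plate (horizontal distance between weight and pan below 0.018 m and z of weight in the frame of pan between -0.004 and 0.006 m and angle between weight's own z axis and vertical below 0.1 rad and contact force between the fingers and weight below 0.5 N and horizontal distance between each of tall_bottle, squat_jar, flask and side_plate below 0.113 m and z of each of tall_bottle, squat_jar, flask in the frame of side_plate below 0.012 m and angle between each of tall_bottle, squat_jar, flask's own z axis and vertical below 0.15 rad and contact force between the fingers and tall_bottle below 0.5 N and contact force between the fingers and squat_jar below 0.5 N and contact force between the fingers and flask below 0.5 N), for 0.2 s.
At the end, for the whole second after the job is handed in: Each of the three bottles stands upright within 15 mm of where it stood at the start; the weight stands upright on the balance pan within 18 mm of its centre; all is released and at rest (distance of each of tall_bottle, squat_jar, flask from where it was at the start of the episode below 0.015 m and angle between each of tall_bottle, squat_jar, flask, weight's own z axis and vertical below 0.1 rad and contact force between the fingers and tall_bottle below 0.5 N and linear speed of each of tall_bottle, squat_jar, flask, weight below 0.02 m/s and contact force between the fingers and squat_jar below 0.5 N and contact force between the fingers and flask below 0.5 N and horizontal distance between weight and pan below 0.018 m and z of weight in the frame of pan between -0.004 and 0.006 m and contact force between the fingers and weight below 0.5 N); the robot touches nothing.
It fails at once if a bottle or the weight is tipped by more than about 40 degrees (angle between any of tall_bottle, squat_jar, flask, weight's own z axis and vertical above 0.7 rad).
It fails at once if the beaker, the dish or the pipette-tip box is moved by more than 20 mm (distance of any of beaker, dish, tip_box from where it was at the start of the episode above 0.02 m).
It also fails if it takes over 141 s, if anything falls off the work surface, if the arm or the gripper's body presses on something with over 40 N, if the wrist force passes 120 N, or if a joint passes its speed limit or range.

## Working session

There is one attempt and no reset: what is moved stays moved. The work goes in short steps, Python scripts to look and compute and a tool call to move; the robot and the scene stay as the last step left them, time stands still between calls to the robot, and variables do not carry over. Pictures are saved under pics/ and viewed, at most 14 in all, crops included, and the job is handed in when it is done.

Besides the shell and the picture viewer there is one more tool, called after "Request:" as name(argument=value, ...) on one line, values as JSON. apply_moves: Moves the arm, as the interface text tells. Its arguments: {"type":"object","properties":{"targets":{"type":"string"},"force":{"type":"number"}},"required":["targets"]}

```bash
ls; mkdir -p pics; python3 - <<'E'
from workcell import ctrl
import cv2
s=ctrl.read_state();print({k:s[k] for k in('time','tcp_pos','tcp_rot','width')},ctrl.grasp_offset)
for n in('scene','top'):
    cv2.imwrite(f'pics/{n}0.png',ctrl.read_camera(n)[:,:,::-1]);c=ctrl.calibration(n);print(n,c)
E
```

```text
pics
{'time': 0.0, 'tcp_pos': array([ 0.1507409 , -0.60614888,  0.22179248]), 'tcp_rot': array([-3.11692838e+00, -3.81811652e-01,  4.00004789e-04]), 'width': 0.9995045437795396} 0.0187
scene {'fx': 383.74826780544095, 'fy': 383.74826780544095, 'cx': 281.55474578935, 'cy': 208.38662709963685, 'R': array([[ 0.76205437,  0.64750769,  0.00263209],
       [ 0.42569063, -0.49792571, -0.75555111],
       [-0.48791457,  0.57689148, -0.65508442]]), 't': array([-0.48143465, -0.19731734,  1.20294021])}
top {'fx': 388.51215997679384, 'fy': 388.51215997679384, 'cx': 280.006426943221, 'cy': 203.07993173367342, 'R': array([[-0.08100976, -0.99671043,  0.00239486],
       [-0.97598972,  0.07883776, -0.20304847],
       [ 0.20219172, -0.01878627, -0.97916576]]), 't': array([0.03754543, 0.62482133, 0.91155557])}
```

View pics/scene0.png

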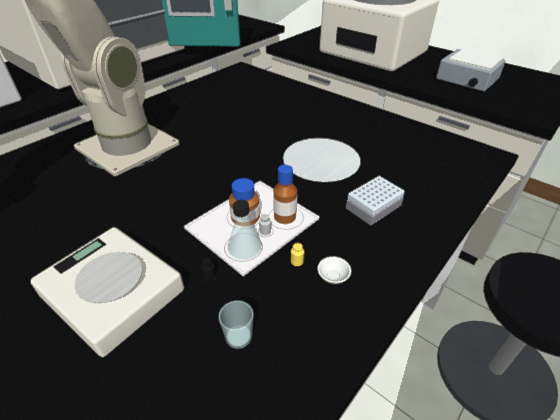

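View pics/top0.png

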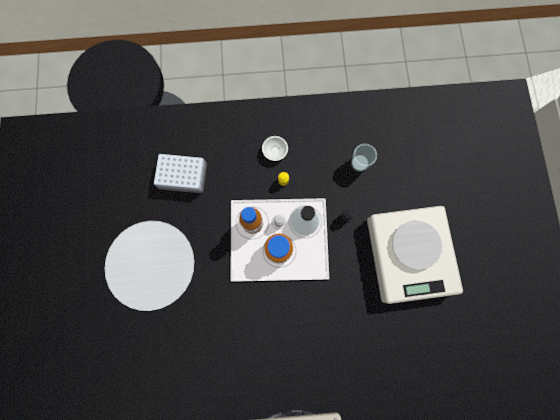

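Scene view: steel weight (265,225), tall bottle (285,195), jar (243,205), flask (243,235), plate (321,159), pan (110,277). Top view: weight (279,221), tall cap (249,214), jar cap (279,247), stopper (308,213), plate (150,265), pan (417,246), dish (275,149), beaker (363,158), box (180,173).

Candidates for the weight, top pixels: steel-grey one on the tray (279,221), yellow one (284,179), black one (347,215). I choose the grey one on the tray and check it in a crop.

```bash
cat > h.py <<'E'
import numpy as np, cv2
from workcell import ctrl
def cast(n,uv,z):
    c=ctrl.calibration(n);R=c['R'];C=-R.T@c['t']
    d=R.T@np.array([(uv[0]-c['cx'])/c['fx'],(uv[1]-c['cy'])/c['fy'],1]);return (C+d*(z-C[2])/d[2])
def proj(n,X):
    c=ctrl.calibration(n);p=c['R']@X+c['t'];return np.array([c['fx']*p[0]/p[2]+c['cx'],c['fy']*p[1]/p[2]+c['cy']])
def blobs(m,amin=20):
    n,l,s,c=cv2.connectedComponentsWithStats(m.astype(np.uint8));return [(s[i,4],c[i].round(1),s[i,:4]) for i in range(1,n) if s[i,4]>=amin]
def inbox(m,x0,y0,x1,y1):
    o=np.zeros_like(m);o[y0:y1,x0:x1]=m[y0:y1,x0:x1];return o
E
python3 - <<'E'
from h import *
t=cv2.imread('pics/top0.png');s=cv2.imread('pics/scene0.png')
cv2.imwrite('pics/crop.png',np.hstack([cv2.resize(t[185:295,220:360],None,fx=2.8,fy=2.8,interpolation=2),cv2.resize(s[160:270,180:320],None,fx=2.8,fy=2.8,interpolation=2)]))
for n,im in(('top',t),('scene',s)):
    h=cv2.cvtColor(im,cv2.COLOR_BGR2HSV)
    m=cv2.inRange(h,(100,150,60),(125,255,255))>0
    for b in blobs(m):print(n,'blue',b)
h=cv2.cvtColor(t,cv2.COLOR_BGR2HSV)
# plate
m=inbox(h[:,:,2]>100,90,205,206,320); b=max(blobs(m),key=lambda b:b[0]);
cn=max(cv2.findContours(m.astype(np.uint8),0,1)[0],key=len);e=cv2.fitEllipse(cn);print('plate',e,cast('top',e[0],.004),cn[:,0].min(0),cn[:,0].max(0))
# tray
m=inbox(h[:,:,2]>100,215,190,335,290);cn=max(cv2.findContours(m.astype(np.uint8),0,1)[0],key=len);r=cv2.minAreaRect(cn);print('tray',r)
q=cv2.boxPoints(r);P=np.array([cast('top',p,.008) for p in q]);print(P,P.mean(0),np.linalg.norm(np.diff(P,axis=0),axis=1))
# pan
m=inbox((h[:,:,2]<225)&(h[:,:,2]>120)&(h[:,:,1]<25),388,215,446,275);
for b in blobs(m,300):print('pan',b)
cn=max(cv2.findContours(m.astype(np.uint8),0,1)[0],key=len);e=cv2.fitEllipse(cn);print(e,cast('top',e[0],.076))
E
```

```text
top blue (np.int32(168), array([248.4, 214.6]), array([241, 207,  15,  16], dtype=int32))
top blue (np.int32(350), array([278.2, 246.1]), array([268, 236,  21,  21], dtype=int32))
scene blue (np.int32(273), array([284.7, 174.3]), array([277, 164,  16,  21], dtype=int32))
scene blue (np.int32(436), array([242.5, 188.3]), array([231, 177,  23,  24], dtype=int32))
plate ((148.98910522460938, 265.2897033691406), (86.32503509521484, 92.43727111816406), 42.24485778808594) [0.5019904 0.3361747 0.004    ] [104 220] [194 310]
tray ((278.6773986816406, 239.33665466308594), (81.70491027832031, 99.06269073486328), 88.78113555908203)
[[ 0.6580509   0.12236654  0.008     ]
 [ 0.64253851 -0.14117543  0.008     ]
 [ 0.42946954 -0.12300756  0.008     ]
 [ 0.44469057  0.12947962  0.008     ]] [ 0.54368738 -0.00308421  0.008     ] [0.26399812 0.21384213 0.25294556]
pan (np.int32(2289), array([414.2, 246.7]), array([388, 219,  55,  55], dtype=int32))
((414.20574951171875, 246.6658477783203), (51.70557403564453, 54.62636947631836), 62.186031341552734) [ 0.48953328 -0.32849453  0.076     ]
```

View pics/crop.png

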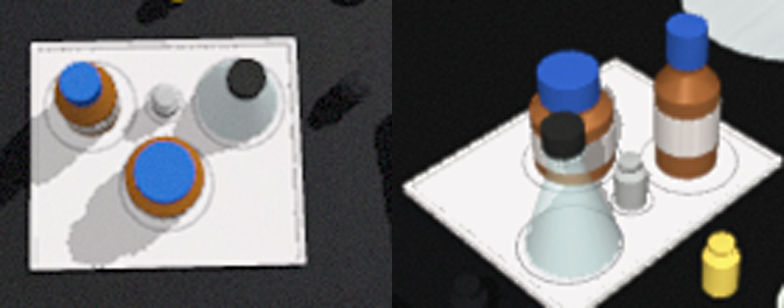

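The crop confirms it: the grey steel weight is at top (279,221), between the tall bottle, jar and flask, and the others are yellow and black. Next I'll refine the tray and pan.

```bash
cat > m.py <<'E'
from h import *
t=cv2.imread('pics/top0.png');h=cv2.cvtColor(t,cv2.COLOR_BGR2HSV)
m=inbox(h[:,:,2]>100,215,190,335,290);cn=max(cv2.findContours(m.astype(np.uint8),0,1)[0],key=len)
q=cv2.approxPolyDP(cv2.convexHull(cn),6,True)[:,0];print('quad',q.tolist())
P=np.array([cast('top',p+0.,.008)[:2] for p in q]);print(P.round(4).tolist(),np.linalg.norm(P-np.roll(P,1,0),axis=1))
r=cv2.minAreaRect(P.astype(np.float32));print('rect',r)
o=P.mean(0)
# tray x axis: mean of the long-side normals
i=np.argsort(P[:,0]);far=P[i[2:]];near=P[i[:2]];ex=far.mean(0)-near.mean(0)
ey=P[np.argsort(P[:,1])[2:]].mean(0)-P[np.argsort(P[:,1])[:2]].mean(0)
yaw=(np.arctan2(ex[1],ex[0])+np.arctan2(-ey[0],ey[1]))/2;print('o',o,'yaw',np.degrees([np.arctan2(ex[1],ex[0]),np.arctan2(-ey[0],ey[1])]))
R=np.array([[np.cos(yaw),-np.sin(yaw)],[np.sin(yaw),np.cos(yaw)]])
pl={n:o+R@np.array(p) for n,p in dict(jar=(-.03,0),tall=(.045,.07),flask=(.045,-.07),weight=(.045,0)).items()};print({k:v.round(4) for k,v in pl.items()})
for k,z in(('jar',.1),('tall',.145),('flask',.127),('weight',.049)):print(k,'pred top px',proj('top',np.r_[pl[k],z+.004]).round(1),'scene',proj('scene',np.r_[pl[k],z+.004]).round(1))
dk=inbox(h[:,:,2]<60,295,202,320,225)
for b in blobs(dk):print('stopper',b)
# cap-top centres, side of cap excluded by brightness of top
for n,(x0,y0,x1,y1),z in(('tall',(238,204,260,226),.149),('jar',(264,232,294,262),.104)):
    mm=inbox((cv2.inRange(h,(100,150,170),(125,255,255))>0),x0,y0,x1,y1);b=max(blobs(mm),key=lambda b:b[0]);print(n,b,cast('top',b[1],z))
m=inbox(h[:,:,2]>40,365,200,470,310);
g=cv2.medianBlur(t[:,:,0],3);c=cv2.HoughCircles(cv2.cvtColor(t,6),3,1,20,param1=100,param2=15,minRadius=22,maxRadius=29)
c=[x for x in c[0] if 400<x[0]<435 and 225<x[1]<265];print(c,[cast('top',x[:2],.076) for x in c])
cv2.imwrite('pics/pan.png',cv2.resize(t[200:310,360:470],None,fx=5,fy=5,interpolation=2))
q=max(cv2.findContours(m.astype(np.uint8),0,1)[0],key=len);a=cv2.approxPolyDP(cv2.convexHull(q),5,True)[:,0];print('bal',a.tolist(),[cast('top',p+0.,.06)[:2].round(3).tolist() for p in a])
E
python3 m.py
```

```text
quad [[325, 198], [328, 279], [230, 280], [231, 200]]
[[0.6415, -0.1348], [0.43, -0.1203], [0.4478, 0.1294], [0.6562, 0.1152]] [0.25049607 0.21200736 0.25033214 0.20893692]
rect ((0.5443263053894043, -0.002624407410621643), (0.2504844069480896, 0.21200737357139587), 86.07846069335938)
o [ 0.54388473 -0.00263249] yaw [-3.90069381 -3.72021672]
{'jar': array([ 0.514 , -0.0006]), 'tall': array([0.5934, 0.0642]), 'flask': array([ 0.5841, -0.0755]), 'weight': array([ 0.5888, -0.0056])}
jar pred top px [278.6 246.5] scene [242.5 183.7]
tall pred top px [247.4 212.1] scene [287.3 168.2]
flask pred top px [308.3 212.6] scene [240.3 203.5]
weight pred top px [278.3 218.5] scene [265.7 215.4]
stopper (np.int32(144), array([307.5, 212.7]), array([301, 206,  14,  14], dtype=int32))
tall (np.int32(149), array([248.2, 213.9]), array([241, 207,  15,  14], dtype=int32)) [0.58904775 0.06272644 0.149     ]
jar (np.int32(348), array([278.2, 246.1]), array([268, 236,  21,  21], dtype=int32)) [5.14905304e-01 3.32160608e-04 1.04000000e-01]
[array([418.5, 243.5,  25. ], dtype=float32)] [array([ 0.49629731, -0.34006067,  0.076     ])]
bal [[469, 200], [469, 309], [382, 302], [365, 200]] [[0.596, -0.49], [0.333, -0.442], [0.366, -0.237], [0.617, -0.228]]
```

```bash
python3 - <<'E'
from h import *
for n in('top','scene'):
    c=ctrl.calibration(n);print(n,-c['R'].T@c['t'])
E
```

```text
top [0.42855174 0.00528713 1.0193431 ]
scene [ 1.03780757 -0.48048269  0.64021123]
```

View pics/pan.png

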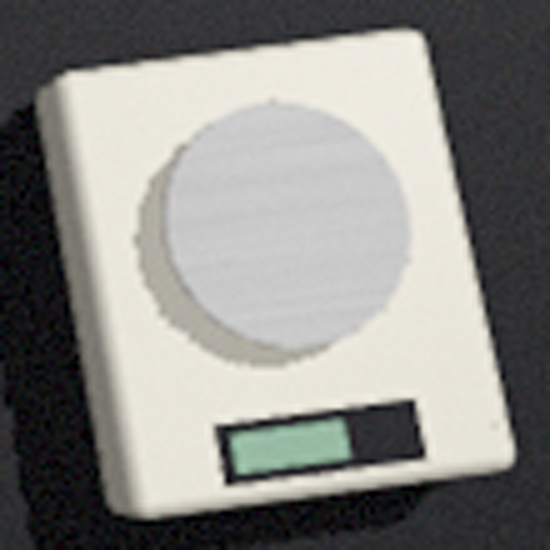

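Estimates, all plausible in size and reach:

| Thing | Position (m) |
|---|---|
| Tall bottle | (.592, .064) |
| Jar | (.5145, 0) |
| Flask | (.584, -.075) |
| Weight | (.589, -.006) |
| Plate | (.502, .336) |
| Pan, pixel (416.9, 244.6) | about (.494, -.336) |

First I'll square the tool to the world axes and lift it.

Request:
apply_moves(targets="1 0 0 -5 0 0 7; 1 0 0 -5 0 0 14; 1 0 0 -5 0 0 14; 1 0 0 -5 0 0 14", force=20)

```text
time: 0.5
tcp_pos: [0.1508, -0.6061, 0.2715]
tcp_rot: [-3.14, -0.005, 0.001]
contact_force: [0.1, 0.5, -1.1]
width: 1.006
grip_force: 0.0
```

```bash
cat > go.py <<'E'
import sys
from h import *
from scipy.spatial.transform import Rotation as Ro
s=ctrl.read_state();R=Ro.from_rotvec(s['tcp_rot']).as_matrix()
print('t',s['time'],'tcp',s['tcp_pos'].round(4),'xaxis',R[:,0].round(3),'z',R[:,2].round(3),'w',s['width'],'F',s['contact_force'].round(1),s['grip_force'])
if len(sys.argv)>3:print('shift cm',(R.T@(np.array(sys.argv[1:4],float)-s['tcp_pos'])*100).round(2))
E
python3 go.py .592 .064 .22; python3 -c "
from h import *
print(cast('top',(416.9,244.6),.076))"
```

```text
t 0.5 tcp [ 0.1508 -0.6061  0.2715] xaxis [ 1.     0.003 -0.001] z [-0.001  0.002 -1.   ] w 1.0060222193059225 F [ 0.1  0.5 -1.1] 0.0
shift cm [ 44.32 -66.86   5.23]
[ 0.49396571 -0.33577612  0.076     ]
```

Request:
apply_moves(targets="1 22 -33.5 2 0 0 0; 1 22 -33.5 2 0 0 0; 1 22 -33.5 2 0 0 0; 1 22 -33.5 2 0 0 0; 1 22 -33.5 2 0 0 0; 1 22 -33.5 2 0 0 0; 1 22 -33.5 2 0 0 0; 1 22 -33.5 2 0 0 0; 1 22 -33.5 2 0 0 0; 1 22 -33.5 2 0 0 0")

```text
time: 1.5
tcp_pos: [0.371, -0.2707, 0.2517]
tcp_rot: [-3.141, -0.007, 0.002]
contact_force: [-0.1, -0.5, -0.5]
width: 0.996
grip_force: 0.0
```

```bash
python3 go.py .592 .064 .20
```

```text
t 1.5 tcp [ 0.371  -0.2707  0.2517] xaxis [ 1.     0.005 -0.001] z [-0.001  0.    -1.   ] w 0.9955638120699578 F [-0.1 -0.5 -0.5] 0.0
shift cm [ 22.26 -33.37   5.16]
```

Request:
apply_moves(targets="1 22.3 -33.4 5 0 0 0; 1 22.3 -33.4 5 0 0 0; 1 22.3 -33.4 5 0 0 0; 1 22.3 -33.4 5 0 0 0; 1 22.3 -33.4 5 0 0 0; 1 22.3 -33.4 5 0 0 0; 1 22.3 -33.4 5 0 0 0; 1 22.3 -33.4 5 0 0 0; 1 22.3 -33.4 5 0 0 0; 1 22.3 -33.4 5 0 0 0")

```text
time: 2.5
tcp_pos: [0.5942, 0.0619, 0.2009]
tcp_rot: [-3.141, -0.002, 0.004]
contact_force: [-0.8, -0.8, 1.0]
width: 0.997
grip_force: 0.0
```

```bash
python3 go.py .592 .064 .115; python3 - <<'E'
from h import *
cv2.imwrite('pics/s1.png',cv2.resize(ctrl.read_camera('scene')[100:290,120:400,::-1],None,fx=2.5,fy=2.5))
E
```

```text
t 2.5 tcp [0.5942 0.0619 0.2009] xaxis [ 1.     0.001 -0.003] z [-0.003  0.    -1.   ] w 0.9968728187227928 F [-0.8 -0.8  1. ] 0.0
shift cm [-0.2  -0.21  8.59]
```

View pics/s1.png

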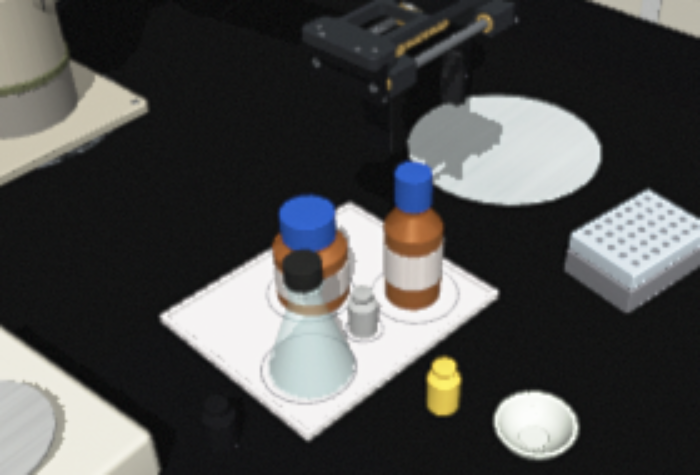

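The fingers straddle the spot above the tall bottle; its cap is at scene (285,172). The two views together put the bottle at about (.590, .062). I'll descend there and grip.

Request:
apply_moves(targets="1 -0.4 0 2 0 0 0; 1 -0.4 0 5 0 0 0; 1 -0.4 0 8 0 0 0; 1 -0.4 0 8.5 0 0 0; -1 -0.4 0 8.5 0 0 0; -1 -0.4 0 8.5 0 0 0; -1 -0.4 0 8.5 0 0 0; -1 -0.4 0 8.5 0 0 0; -1 -0.4 0 8.5 0 0 0; -1 -0.4 0 8.5 0 0 0")

```text
time: 3.55
tcp_pos: [0.5904, 0.0623, 0.1178]
tcp_rot: [3.141, -0.001, 0.001]
contact_force: [0.6, 0.0, -0.2]
width: 0.543
grip_force: 0.0
```

```bash
python3 go.py .54 .401 .28
```

```text
t 3.55 tcp [0.5904 0.0623 0.1178] xaxis [ 1. -0.  0.] z [ 0. -0. -1.] w 0.5426065271704137 F [ 0.6  0.  -0.2] 0.0
shift cm [ -5.05 -33.87 -16.22]
```

Request:
apply_moves(targets="-1 0 0 0 0 0 0; -1 0 0 0 0 0 0; -1 0 0 0 0 0 0; -1 0 0 0 0 0 0; -1 0 0 0 0 0 0; -1 0 0 0 0 0 0; -1 0 0 0 0 0 0")

```text
time: 4.25
tcp_pos: [0.5903, 0.0623, 0.1176]
tcp_rot: [3.142, -0.001, 0.0]
contact_force: [1.7, 0.8, 0.9]
width: 0.386
grip_force: 20.0
```

```bash
python3 go.py .54 .401 .28
```

```text
t 4.25 tcp [0.5903 0.0623 0.1176] xaxis [ 1. -0.  0.] z [ 0. -0. -1.] w 0.3859311385236634 F [1.7 0.8 0.9] 19.99855854548514
shift cm [ -5.04 -33.87 -16.24]
```

Request:
apply_moves(targets="-1 0 0 -2 0 0 0; -1 0 0 -5 0 0 0; -1 0 0 -9 0 0 0; -1 0 0 -12 0 0 0; -1 0 -4 -13 0 0 0; -1 -1 -8 -13 0 0 0; -1 -2 -12 -13 0 0 0; -1 -3 -16 -13 0 0 0; -1 -3 -18 -13 0 0 0; -1 -3 -18 -13 0 0 0")

```text
time: 5.25
tcp_pos: [0.5586, 0.2461, 0.2472]
tcp_rot: [-3.14, -0.008, 0.002]
contact_force: [1.5, 0.3, -2.0]
width: 0.386
grip_force: 20.0
```

```bash
python3 go.py .541 .401 .119
```

```text
t 5.25 tcp [0.5586 0.2461 0.2472] xaxis [ 1.     0.005 -0.001] z [-0.001  0.001 -1.   ] w 0.3864611170758159 F [ 1.5  0.3 -2. ] 19.999665822833776
shift cm [ -1.67 -15.48  12.84]
```

Request:
apply_moves(targets="-1 -0.5 -4 0 0 0 0; -1 -1 -8 0 0 0 0; -1 -1.5 -12 0 0 0 0; -1 -1.7 -15 0 0 0 0; -1 -1.7 -15.5 2 0 0 0; -1 -1.7 -15.5 6 0 0 0; -1 -1.7 -15.5 9.5 0 0 0; -1 -1.7 -15.5 11.5 0 0 0; -1 -1.7 -15.5 12.2 0 0 0; -1 -1.7 -15.5 12.2 0 0 0")

```text
time: 6.25
tcp_pos: [0.5437, 0.396, 0.1247]
tcp_rot: [3.14, -0.003, -0.002]
contact_force: [-0.1, 0.9, -1.8]
width: 0.387
grip_force: 20.0
```

```bash
python3 go.py .541 .401 .1176
```

```text
t 6.25 tcp [0.5437 0.396  0.1247] xaxis [ 1.    -0.002 -0.001] z [-0.001 -0.001 -1.   ] w 0.3871835576697671 F [-0.1  0.9 -1.8] 19.999496955424547
shift cm [-0.27 -0.5   0.71]
```

Request:
apply_moves(targets="-1 0 0 0.3 0 0 0; -1 0 0 0.5 0 0 0; -1 0 0 0.6 0 0 0; -1 0 0 0.6 0 0 0")

```text
time: 6.65
tcp_pos: [0.5436, 0.3973, 0.1199]
tcp_rot: [-3.141, 0.001, -0.001]
contact_force: [-0.8, -0.5, -2.0]
width: 0.381
grip_force: 20.0
```

```bash
python3 go.py .541 .401 .1176
```

```text
t 6.65 tcp [0.5436 0.3973 0.1199] xaxis [ 1.    -0.001  0.001] z [ 0.001  0.    -1.   ] w 0.3809617527438312 F [-0.8 -0.5 -2. ] 19.999720500782132
shift cm [-0.26 -0.37  0.23]
```

Request:
apply_moves(targets="-1 0 0 0.1 0 0 0; -1 0 0 0.2 0 0 0; -1 0 0 0.2 0 0 0; 1 0 0 0.2 0 0 0; 1 0 0 0.2 0 0 0; 1 0 0 0.2 0 0 0; 1 0 0 0.2 0 0 0; 1 0 0 0.2 0 0 0; 1 0 0 0.2 0 0 0")

```text
time: 7.55
tcp_pos: [0.5435, 0.3972, 0.1175]
tcp_rot: [3.142, -0.001, 0.0]
contact_force: [0.6, 0.3, 0.2]
width: 0.843
grip_force: 0.0
```

```bash
python3 go.py .5145 0 .25
```

```text
t 7.55 tcp [0.5435 0.3972 0.1175] xaxis [ 1.    -0.001  0.   ] z [ 0. -0. -1.] w 0.8433432595451729 F [0.6 0.3 0.2] 0.0
shift cm [ -2.87  39.73 -13.24]
```

Request:
apply_moves(targets="1 0 0 -4 0 0 0; 1 0 0 -8 0 0 0; 1 0 4 -10 0 0 0; 1 -1 9 -10 0 0 0; 1 -1.5 14 -10 0 0 0; 1 -2 19 -10 0 0 0; 1 -2.5 24 -10 0 0 0; 1 -3 29 -10 0 0 0; 1 -3 34 -10 0 0 0; 1 -3 34 -10 0 0 0")

```text
time: 8.55
tcp_pos: [0.5135, 0.0494, 0.2175]
tcp_rot: [3.138, -0.017, 0.0]
contact_force: [0.5, -0.4, 0.6]
width: 1.001
grip_force: 0.0
```

```bash
python3 go.py .5145 0 .078
```

```text
t 8.55 tcp [0.5135 0.0494 0.2175] xaxis [ 1.    -0.011  0.   ] z [ 0.    -0.003 -1.   ] w 1.0014714039046209 F [ 0.5 -0.4  0.6] 0.0
shift cm [ 0.16  4.89 13.96]
```

Request:
apply_moves(targets="1 0.1 2.5 0 0 0 0; 1 0.1 5 3 0 0 0; 1 0.1 5.7 6 0 0 0; 1 0.1 5.7 9 0 0 0; 1 0.1 5.7 9 0 0 0; 1 0.1 5.7 9 0 0 0; 1 0.1 5.7 9 0 0 0")

```text
time: 9.25
tcp_pos: [0.5153, 0.0008, 0.1294]
tcp_rot: [3.141, 0.0, 0.004]
contact_force: [-0.3, -0.3, 0.7]
width: 0.993
grip_force: 0.0
```

```bash
python3 go.py .5145 0 .078
```

```text
t 9.25 tcp [0.5153 0.0008 0.1294] xaxis [1.    0.    0.002] z [ 0.002 -0.    -1.   ] w 0.9928315501963805 F [-0.3 -0.3  0.7] 0.0
shift cm [-0.09  0.08  5.14]
```

Request:
apply_moves(targets="1 0 0 2.5 0 0 0; 1 0 0 4.5 0 0 0; 1 0 0 5 0 0 0; -1 0 0 5 0 0 0; -1 0 0 5 0 0 0; -1 0 0 5 0 0 0; -1 0 0 5 0 0 0; -1 0 0 5 0 0 0; -1 0 0 5 0 0 0; -1 0 0 5 0 0 0")

```text
time: 10.25
tcp_pos: [0.5145, 0.0001, 0.0779]
tcp_rot: [3.141, -0.001, 0.001]
contact_force: [-0.2, -1.0, 3.0]
width: 0.595
grip_force: 20.0
```

```bash
python3 go.py .457 .336 .24
```

```text
t 10.25 tcp [5.145e-01 1.000e-04 7.790e-02] xaxis [ 1.    -0.001  0.001] z [ 0.001 -0.    -1.   ] w 0.5949937467799395 F [-0.2 -1.   3. ] 19.984750477597117
shift cm [ -5.77 -33.58 -16.23]
```

Request:
apply_moves(targets="-1 0 0 -2 0 0 0; -1 0 0 -5 0 0 0; -1 0 0 -8 0 0 0; -1 -1 -3 -10 0 0 0; -1 -2 -7 -10 0 0 0; -1 -3 -11 -10 0 0 0; -1 -4 -15 -10 0 0 0; -1 -5 -19 -10 0 0 0; -1 -5.7 -22 -10 0 0 0; -1 -5.7 -24 -10 0 0 0")

```text
time: 11.25
tcp_pos: [0.4555, 0.2429, 0.1773]
tcp_rot: [-3.142, -0.004, 0.001]
contact_force: [0.5, 0.1, -2.6]
width: 0.592
grip_force: 20.0
```

Request:
apply_moves(targets="-1 0 -4 0 0 0 0; -1 0 -7 0 0 0 0; -1 0 -9 0 0 0 0; -1 0 -9.6 1 0 0 0; -1 0 -9.6 4 0 0 0; -1 0 -9.6 7 0 0 0; -1 0 -9.6 9 0 0 0; -1 0 -9.6 9.6 0 0 0; -1 0 -9.6 9.6 0 0 0; -1 0 -9.6 9.6 0 0 0")

```text
time: 12.25
tcp_pos: [0.4579, 0.3363, 0.0824]
tcp_rot: [-3.141, 0.001, -0.001]
contact_force: [0.6, -0.1, -3.0]
width: 0.593
grip_force: 20.0
```

```bash
python3 go.py .457 .336 .0779
```

```text
t 12.25 tcp [0.4579 0.3363 0.0824] xaxis [ 1.    -0.001  0.001] z [ 0.001  0.    -1.   ] w 0.5926667653849704 F [ 0.6 -0.1 -3. ] 19.993256439920515
shift cm [-0.09  0.03  0.45]
```

Request:
apply_moves(targets="-1 0 0 0.2 0 0 0; -1 0 0 0.4 0 0 0; -1 0 0 0.4 0 0 0; 1 0 0 0.4 0 0 0; 1 0 0 0.4 0 0 0; 1 0 0 0.4 0 0 0; 1 0 0 0.4 0 0 0; 1 0 0 0.4 0 0 0; 1 0 0 0.4 0 0 0; 1 0 0 0.4 0 0 0")

```text
time: 13.25
tcp_pos: [0.4574, 0.3363, 0.0775]
tcp_rot: [3.142, -0.001, 0.0]
contact_force: [-0.3, -0.3, -0.0]
width: 0.993
grip_force: 0.0
```

```bash
python3 go.py .584 -.075 .22
```

```text
t 13.25 tcp [0.4574 0.3363 0.0775] xaxis [ 1. -0.  0.] z [ 0. -0. -1.] w 0.9928747005506222 F [-0.3 -0.3 -0. ] 0.0
shift cm [ 12.68  41.13 -14.25]
```

Request:
apply_moves(targets="1 0 0 -3 0 0 0; 1 0 0 -8 0 0 0; 1 0 0 -12 0 0 0; 1 1 4 -14 0 0 0; 1 3 9 -14 0 0 0; 1 5 14 -14 0 0 0; 1 7 19 -14 0 0 0; 1 9 24 -14 0 0 0; 1 11 29 -14 0 0 0; 1 12.7 33 -14 0 0 0")

```text
time: 14.25
tcp_pos: [0.5797, 0.0159, 0.2178]
tcp_rot: [3.141, -0.001, 0.001]
contact_force: [0.4, 0.8, 0.7]
width: 1.003
grip_force: 0.0
```

Request:
apply_moves(targets="1 0 4 0 0 0 0; 1 0 7 0 0 0 0; 1 0 8.1 1 0 0 0; 1 0 8.1 4 0 0 0; 1 0 8.1 6 0 0 0; 1 0 8.1 6 0 0 0; 1 0 8.1 6 0 0 0; 1 0 8.1 6 0 0 0")

```text
time: 15.05
tcp_pos: [0.58, -0.0624, 0.1589]
tcp_rot: [3.141, 0.0, 0.003]
contact_force: [0.4, 0.0, -0.1]
width: 0.997
grip_force: 0.0
```

```bash
python3 go.py .584 -.075 .105; python3 - <<'E'
from h import *
cv2.imwrite('pics/s2.png',cv2.resize(ctrl.read_camera('scene')[100:290,160:400,::-1],None,fx=2.5,fy=2.5))
E
```

```text
t 15.05 tcp [ 0.58   -0.0624  0.1589] xaxis [1.    0.    0.002] z [ 0.002 -0.    -1.   ] w 0.997023709310762 F [ 0.4  0.  -0.1] 0.0
shift cm [0.39 1.26 5.39]
```

View pics/s2.png

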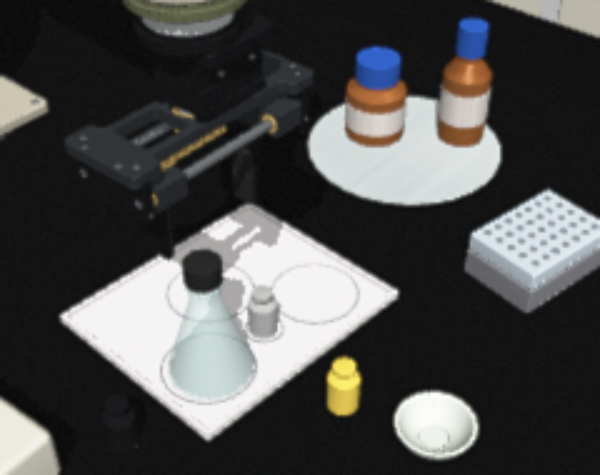

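Jar (375,100) and tall bottle (465,85) stand upright on the plate; flask stopper at (203,270), weight at (263,312) untouched. The gripper needs another 1.25 cm, then I'll grip the flask.

Request:
apply_moves(targets="1 0.4 1.25 1 0 0 0; 1 0.4 1.25 3 0 0 0; 1 0.4 1.25 5 0 0 0; 1 0.4 1.25 5.3 0 0 0; -1 0.4 1.25 5.3 0 0 0; -1 0.4 1.25 5.3 0 0 0; -1 0.4 1.25 5.3 0 0 0; -1 0.4 1.25 5.3 0 0 0; -1 0.4 1.25 5.3 0 0 0; -1 0.4 1.25 5.3 0 0 0")

```text
time: 16.1
tcp_pos: [0.5834, -0.0755, 0.1048]
tcp_rot: [3.141, -0.001, 0.001]
contact_force: [-0.2, 0.3, -0.2]
width: 0.54
grip_force: 0.0
```

Request:
apply_moves(targets="-1 0 0 0 0 0 0; -1 0 0 0 0 0 0; -1 0 0 0 0 0 0; -1 0 0 0 0 0 0; -1 0 0 0 0 0 0; -1 0 0 0 0 0 0; -1 0 0 0 0 0 0")

```text
time: 16.8
tcp_pos: [0.5833, -0.0754, 0.1046]
tcp_rot: [-3.142, 0.001, -0.0]
contact_force: [0.1, 0.8, 0.8]
width: 0.381
grip_force: 20.0
```

```bash
python3 go.py .537 .273 .24
```

```text
t 16.8 tcp [ 0.5833 -0.0754  0.1046] xaxis [ 1. -0.  0.] z [ 0.  0. -1.] w 0.38115133437746496 F [0.1 0.8 0.8] 19.99713244659688
shift cm [ -4.64 -34.84 -13.54]
```

Request:
apply_moves(targets="-1 0 0 -2 0 0 0; -1 0 0 -5 0 0 0; -1 0 0 -9 0 0 0; -1 0 0 -11 0 0 0; -1 -1 -4 -11 0 0 0; -1 -2 -8 -11 0 0 0; -1 -3 -12 -11 0 0 0; -1 -4 -16 -11 0 0 0; -1 -4.6 -18 -11 0 0 0; -1 -4.6 -18 -11 0 0 0")

```text
time: 17.8
tcp_pos: [0.536, 0.1085, 0.2147]
tcp_rot: [-3.141, -0.008, 0.0]
contact_force: [-0.4, -0.3, -1.7]
width: 0.383
grip_force: 20.0
```

Request:
apply_moves(targets="-1 0 -4 0 0 0 0; -1 0 -8 0 0 0 0; -1 0 -12 0 0 0 0; -1 0 -16 0 0 0 0; -1 0 -16.8 2 0 0 0; -1 0 -16.8 5 0 0 0; -1 0 -16.8 8 0 0 0; -1 0 -16.8 10 0 0 0; -1 0 -16.8 10.3 0 0 0; -1 0 -16.8 10.3 0 0 0")

```text
time: 18.8
tcp_pos: [0.5377, 0.2717, 0.1113]
tcp_rot: [3.141, -0.002, -0.001]
contact_force: [0.4, 0.5, -1.2]
width: 0.383
grip_force: 20.0
```

```bash
python3 go.py .537 .273 .1046
```

```text
t 18.8 tcp [0.5377 0.2717 0.1113] xaxis [ 1.    -0.001 -0.001] z [-0.001 -0.001 -1.   ] w 0.38318101697905715 F [ 0.4  0.5 -1.2] 19.99963021316944
shift cm [-0.07 -0.13  0.67]
```

Request:
apply_moves(targets="-1 0 0 0.3 0 0 0; -1 0 0 0.5 0 0 0; -1 0 0 0.65 0 0 0; -1 0 0 0.65 0 0 0; 1 0 0 0.65 0 0 0; 1 0 0 0.65 0 0 0; 1 0 0 0.65 0 0 0; 1 0 0 0.65 0 0 0; 1 0 0 0.65 0 0 0; 1 0 0 0.65 0 0 0")

```text
time: 19.8
tcp_pos: [0.5375, 0.2725, 0.105]
tcp_rot: [3.142, -0.001, 0.0]
contact_force: [-0.5, 0.5, 0.2]
width: 0.841
grip_force: 0.0
```

```bash
python3 go.py .589 -.006 .18
```

```text
t 19.8 tcp [0.5375 0.2725 0.105 ] xaxis [ 1.    -0.001  0.   ] z [ 0. -0. -1.] w 0.8409442649532177 F [-0.5  0.5  0.2] 0.0
shift cm [ 5.17 27.85 -7.49]
```

Request:
apply_moves(targets="1 0 0 -3 0 0 0; 1 0 0 -7 0 0 0; 1 0 2 -9 0 0 0; 1 1 6 -9 0 0 0; 1 2 11 -9 0 0 0; 1 3 16 -9 0 0 0; 1 4 20 -9 0 0 0; 1 4 20 -9 0 0 0; 1 4 20 -9 0 0 0")

```text
time: 20.7
tcp_pos: [0.5775, 0.0715, 0.195]
tcp_rot: [-3.141, 0.005, 0.0]
contact_force: [-0.3, 0.7, -0.7]
width: 1.002
grip_force: 0.0
```

```bash
python3 go.py .589 -.006 .12; python3 - <<'E'
from h import *
a=ctrl.read_camera('top')[:,:,::-1];b=ctrl.read_camera('scene')[:,:,::-1]
w=proj('scene',np.array([.589,-.006,.03]));print(w,proj('scene',np.array([.589,-.006,.004])),proj('scene',np.array([.589,-.006,.053])))
x,y=w.astype(int)
cv2.imwrite('pics/s3.png',np.hstack([cv2.resize(a[190:310,90:230],(420,360)),cv2.resize(b[y-30:y+30,x-30:x+30],(360,360),interpolation=2)]))
E
```

```text
t 20.7 tcp [0.5775 0.0715 0.195 ] xaxis [ 1.    -0.003 -0.   ] z [-0.  0. -1.] w 1.0019626655815919 F [-0.3  0.7 -0.7] 0.0
shift cm [1.17 7.75 7.5 ]
[265.90686155 222.89276279] [266.17103133 230.90990574] [265.66462332 215.54120855]
```

View pics/s3.png

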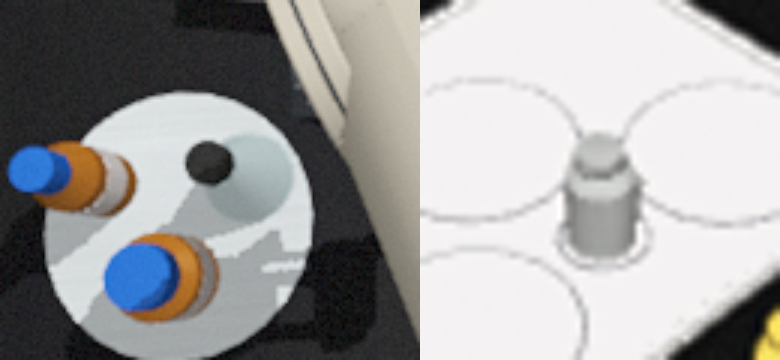

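All three bottles stand on the plate: caps at (40,170) and (140,275), stopper at (210,162) in the left panel. The weight (right panel, 600,195) sits in its ring and matches the prediction to about 1 px. I'll go to (.588, -.007).

Request:
apply_moves(targets="1 0.5 4 0 0 0 0; 1 1 7 2 0 0 0; 1 1 7.8 6 0 0 0; 1 1 7.8 9 0 0 0; 1 1 7.8 11 0 0 0; 1 1 7.8 11 0 0 0; 1 1 7.8 11 0 0 0; 1 1 7.8 11 0 0 0")

```text
time: 21.6
tcp_pos: [0.5883, -0.0045, 0.0867]
tcp_rot: [-3.142, -0.001, -0.004]
contact_force: [-0.1, 0.2, -0.5]
width: 0.998
grip_force: 0.0
```

```bash
python3 go.py .588 -.007 .010
```

```text
t 21.6 tcp [ 0.5883 -0.0045  0.0867] xaxis [1.    0.001 0.002] z [ 0.002  0.    -1.   ] w 0.9984919854077341 F [-0.1  0.2 -0.5] 0.0
shift cm [-0.05  0.25  7.67]
```

Request:
apply_moves(targets="1 0 0.15 2.5 0 0 0; 1 0 0.15 5 0 0 0; 1 0 0.15 7 0 0 0; 1 0 0.15 7.5 0 0 0; 1 0 0.15 7.5 0 0 0; -1 0 0.15 7.5 0 0 0; -1 0 0.15 7.5 0 0 0; -1 0 0.15 7.5 0 0 0; -1 0 0.15 7.5 0 0 0; -1 0 0.15 7.5 0 0 0")

```text
time: 22.6
tcp_pos: [0.5875, -0.0071, 0.0103]
tcp_rot: [3.141, -0.001, 0.001]
contact_force: [0.6, 0.4, -0.9]
width: 0.628
grip_force: 0.0
```

Request:
apply_moves(targets="-1 0 0 0 0 0 0; -1 0 0 0 0 0 0; -1 0 0 0 0 0 0; -1 0 0 0 0 0 0; -1 0 0 0 0 0 0; -1 0 0 0 0 0 0; -1 0 0 0 0 0 0; -1 0 0 0 0 0 0; -1 0 0 0 0 0 0")

```text
time: 23.5
tcp_pos: [0.5873, -0.0071, 0.01]
tcp_rot: [3.142, -0.001, 0.0]
contact_force: [-0.4, -0.0, -0.7]
width: 0.31
grip_force: 20.0
```

```bash
python3 go.py .494 -.336 .16
```

```text
t 23.5 tcp [ 0.5873 -0.0071  0.01  ] xaxis [ 1.    -0.001  0.   ] z [ 0. -0. -1.] w 0.31041075373595717 F [-0.4 -0.  -0.7] 19.99999926891178
shift cm [ -9.31  32.9  -15.  ]
```

Request:
apply_moves(targets="-1 0 0 -2 0 0 0; -1 0 0 -6 0 0 0; -1 0 0 -10 0 0 0; -1 0 0 -14 0 0 0; -1 -1 3 -15 0 0 0; -1 -2 7 -15 0 0 0; -1 -4 11 -15 0 0 0; -1 -6 15 -15 0 0 0; -1 -6 18 -15 0 0 0; -1 -6 18 -15 0 0 0")

```text
time: 24.5
tcp_pos: [0.5256, -0.1928, 0.1596]
tcp_rot: [3.139, -0.013, -0.002]
contact_force: [0.0, 0.3, -2.3]
width: 0.31
grip_force: 20.0
```

Request:
apply_moves(targets="-1 -1 4 0 0 0 0; -1 -2 8 0 0 0 0; -1 -3 11 0 0 0 0; -1 -3.3 14 0 0 0 0; -1 -3.3 14.9 2 0 0 0; -1 -3.3 14.9 5 0 0 0; -1 -3.3 14.9 5.5 0 0 0; -1 -3.3 14.9 5.5 0 0 0; -1 -3.3 14.9 5.5 0 0 0; -1 -3.3 14.9 5.5 0 0 0")

```text
time: 25.5
tcp_pos: [0.4951, -0.336, 0.1067]
tcp_rot: [3.14, -0.0, 0.003]
contact_force: [-0.4, -0.3, -2.1]
width: 0.307
grip_force: 20.0
```

```bash
python3 go.py .494 -.336 .083;  python3 - <<'E'
from h import *
a=ctrl.read_camera('top')[:,:,::-1];b=ctrl.read_camera('scene')[:,:,::-1]
cv2.imwrite('pics/s4.png',np.hstack([cv2.resize(a[200:310,360:470],(400,400)),cv2.resize(b[220:340,50:170],(400,400),interpolation=2)]))
E
```

```text
t 25.5 tcp [ 0.4951 -0.336   0.1067] xaxis [ 1.    -0.     0.002] z [ 0.002 -0.001 -1.   ] w 0.3068978272582418 F [-0.4 -0.3 -2.1] 19.99998975545168
shift cm [-0.12 -0.    2.37]
```

View pics/s4.png

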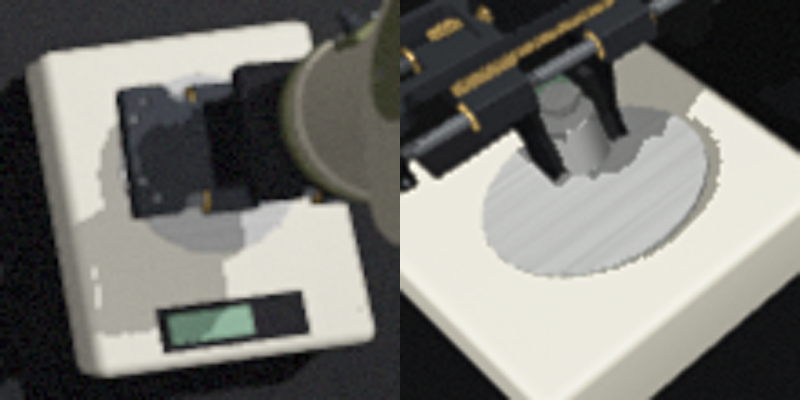

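The weight hangs over the pan (right panel, base near 590,175). I'll check the pan centre against the scene view before setting it down.

```bash
python3 - <<'E'
from h import *
t=cv2.imread('pics/scene0.png');h=cv2.cvtColor(t,cv2.COLOR_BGR2HSV)
print(t[277,70:150:4].tolist())
for lo in(15,):
    d=t.max(2).astype(int)
    m=inbox((h[:,:,1]<18)&(h[:,:,2]>120)&(h[:,:,2]<235),66,242,152,312)
    m=cv2.morphologyEx(m.astype(np.uint8),cv2.MORPH_OPEN,np.ones((3,3)))
    cn=max(cv2.findContours(m,0,1)[0],key=cv2.contourArea);e=cv2.fitEllipse(cn);print(e,cn[:,0].min(0),cn[:,0].max(0),cast('scene',e[0],.076))
print(proj('scene',np.array([.494,-.336,.076])))
# check: projected pan rim extents
a=np.linspace(0,6.28,100);P=np.array([proj('scene',np.array([.494+.06*np.cos(x),-.336+.06*np.sin(x),.076])) for x in a]);print(P.min(0),P.max(0))
P=np.array([proj('top',np.array([.494+.06*np.cos(x),-.336+.06*np.sin(x),.076])) for x in a]);print('top',P.min(0),P.max(0))
E
```

```text
[[224, 234, 236], [224, 235, 237], [198, 201, 199], [200, 202, 200], [196, 199, 198], [194, 197, 195], [199, 201, 199], [198, 200, 199], [199, 203, 201], [195, 198, 196], [190, 193, 191], [197, 199, 198], [194, 196, 194], [193, 196, 194], [199, 202, 200], [194, 196, 195], [196, 199, 198], [195, 196, 196], [146, 159, 160], [225, 236, 237]]
((107.87642669677734, 276.82733154296875), (46.70452880859375, 71.0705337524414), 67.13848114013672) [ 74 251] [142 302] [ 0.49794684 -0.34137054  0.076     ]
[109.34216036 274.02235531]
[ 74.70856604 250.37384153] [142.58831824 300.84726876]
top [392.26208078 220.16400285] [441.75902589 269.63109347]
```

Request:
apply_moves(targets="-1 0 0.1 1 0 0 0; -1 0 0.1 1.7 0 0 0; -1 0 0.1 2.1 0 0 0; -1 0 0.1 2.3 0 0 0; -1 0 0.1 2.3 0 0 0; -1 0 0.1 2.3 0 0 0")

```text
time: 26.2
tcp_pos: [0.4942, -0.337, 0.082]
tcp_rot: [3.142, -0.001, 0.0]
contact_force: [-0.9, -0.2, -0.2]
width: 0.315
grip_force: 20.0
```

```bash
python3 go.py .495 -.337 .082
```

```text
t 26.2 tcp [ 0.4942 -0.337   0.082 ] xaxis [ 1.    -0.001  0.   ] z [ 0. -0. -1.] w 0.3146930387330872 F [-0.9 -0.2 -0.2] 19.999907745514065
shift cm [0.08 0.   0.  ]
```

Contact made, as the force dropped to zero. I'll release and go straight up.

Request:
apply_moves(targets="1 0 0 0 0 0 0; 1 0 0 0 0 0 0; 1 0 0 0 0 0 0; 1 0 0 0 0 0 0; 1 0 0 0 0 0 0; 1 0 0 0 0 0 0; 1 0 0 0 0 0 0; 1 0 0 0 0 0 0")

```text
time: 27.0
tcp_pos: [0.4942, -0.337, 0.0821]
tcp_rot: [3.142, -0.001, 0.0]
contact_force: [-0.7, -0.7, -0.2]
width: 0.945
grip_force: 0.0
```

Request:
apply_moves(targets="1 0 0 -2 0 0 0; 1 0 0 -5 0 0 0; 1 0 0 -9 0 0 0; 1 0 0 -13 0 0 0; 1 0 -4 -14 0 0 0; 1 0 -9 -14 0 0 0; 1 0 -14 -14 0 0 0; 1 0 -16 -14 0 0 0; 1 0 -16 -14 0 0 0; 1 0 -16 -14 0 0 0")

```text
time: 28.0
tcp_pos: [0.4942, -0.1774, 0.2222]
tcp_rot: [3.141, -0.0, 0.0]
contact_force: [1.1, -1.0, -0.2]
width: 1.002
grip_force: 0.0
```

```bash
python3 go.py .5375 .2725 .22;  python3 - <<'E'
from h import *
a=ctrl.read_camera('top')[:,:,::-1];b=ctrl.read_camera('scene')[:,:,::-1]
cv2.imwrite('pics/s5.png',np.hstack([cv2.resize(a[200:310,360:470],(400,400)),cv2.resize(b[220:340,50:170],(400,400),interpolation=2)]))
E
```

```text
t 28.0 tcp [ 0.4942 -0.1774  0.2222] xaxis [ 1. -0.  0.] z [ 0.    -0.001 -1.   ] w 1.001877984196884 F [ 1.1 -1.  -0.2] 0.0
shift cm [  4.32 -44.99   0.18]
```

View pics/s5.png

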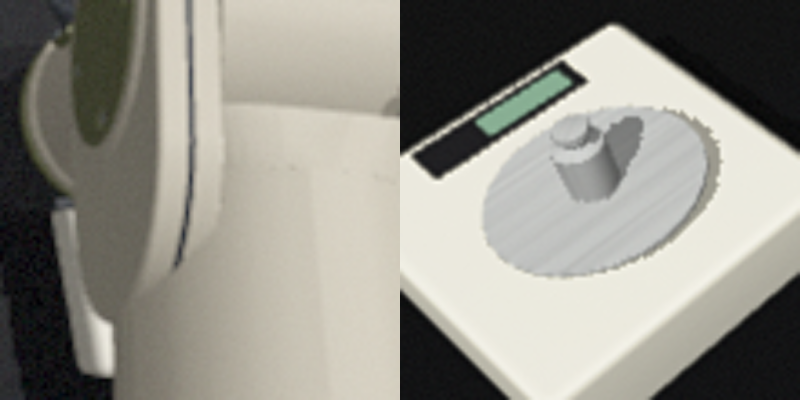

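The weight stands upright, with its base near scene (107.6,277) against the pan centre at about (108,276.5). Now I'll put the bottles back, flask first.

Request:
apply_moves(targets="1 0 -5 0 0 0 0; 1 1 -10 0 0 0 0; 1 2 -15 0 0 0 0; 1 3 -20 0 0 0 0; 1 4 -25 0 0 0 0; 1 4.3 -30 0 0 0 0; 1 4.3 -34 0 0 0 0; 1 4.3 -36 0 0 0 0; 1 4.3 -36 0 0 0 0; 1 4.3 -36 0 0 0 0")

```text
time: 29.1
tcp_pos: [0.538, 0.1817, 0.2216]
tcp_rot: [3.141, -0.003, -0.001]
contact_force: [0.6, -0.3, -0.1]
width: 0.997
grip_force: 0.0
```

Request:
apply_moves(targets="1 0 -4 0 0 0 0; 1 0 -8 0 0 0 0; 1 0 -9 2 0 0 0; 1 0 -9 5 0 0 0; 1 0 -9 6 0 0 0; 1 0 -9 6 0 0 0; 1 0 -9 6 0 0 0; 1 0 -9 6 0 0 0")

```text
time: 29.9
tcp_pos: [0.5384, 0.2726, 0.1635]
tcp_rot: [-3.141, 0.003, -0.003]
contact_force: [-0.5, -0.1, -0.3]
width: 1.0
grip_force: 0.0
```

```bash
python3 go.py .5375 .2725 .105
```

```text
t 29.9 tcp [0.5384 0.2726 0.1635] xaxis [ 1.    -0.002  0.002] z [ 0.002  0.001 -1.   ] w 0.9995830868346566 F [-0.5 -0.1 -0.3] 0.0
shift cm [-0.1   0.01  5.85]
```

Request:
apply_moves(targets="1 0 0 3 0 0 0; 1 0 0 5 0 0 0; 1 0 0 5.7 0 0 0; 1 0 0 5.7 0 0 0; -1 0 0 5.7 0 0 0; -1 0 0 5.7 0 0 0; -1 0 0 5.7 0 0 0; -1 0 0 5.7 0 0 0; -1 0 0 5.7 0 0 0; -1 0 0 5.7 0 0 0")

```text
time: 30.9
tcp_pos: [0.5375, 0.273, 0.1051]
tcp_rot: [3.142, -0.001, 0.0]
contact_force: [0.1, -0.3, -0.1]
width: 0.542
grip_force: 0.0
```

Request:
apply_moves(targets="-1 0 0 0 0 0 0; -1 0 0 0 0 0 0; -1 0 0 0 0 0 0; -1 0 0 0 0 0 0; -1 0 0 0 0 0 0; -1 0 0 0 0 0 0; -1 0 0 0 0 0 0")

```text
time: 31.6
tcp_pos: [0.5375, 0.2729, 0.105]
tcp_rot: [3.141, -0.001, -0.0]
contact_force: [-0.8, -0.9, 0.2]
width: 0.386
grip_force: 20.0
```

```bash
python3 go.py .5833 -.0754 .215
```

```text
t 31.6 tcp [0.5375 0.2729 0.105 ] xaxis [ 1.    -0.001 -0.   ] z [-0. -0. -1.] w 0.38621444395654997 F [-0.8 -0.9  0.2] 20.000039171627577
shift cm [  4.6   34.83 -10.99]
```

Request:
apply_moves(targets="-1 0 0 -2 0 0 0; -1 0 0 -5 0 0 0; -1 0 0 -9 0 0 0; -1 0 0 -11 0 0 0; -1 1 4 -11 0 0 0; -1 2 8 -11 0 0 0; -1 3 12 -11 0 0 0; -1 4 16 -11 0 0 0; -1 4.6 18 -11 0 0 0; -1 4.6 18 -11 0 0 0")

```text
time: 32.6
tcp_pos: [0.5843, 0.0883, 0.2144]
tcp_rot: [3.14, -0.011, -0.001]
contact_force: [0.6, 0.4, -0.8]
width: 0.388
grip_force: 20.0
```

Request:
apply_moves(targets="-1 0 4 0 0 0 0; -1 0 8 0 0 0 0; -1 0 12 0 0 0 0; -1 0 15.5 0 0 0 0; -1 0 16.8 2 0 0 0; -1 0 16.8 5 0 0 0; -1 0 16.8 8 0 0 0; -1 0 16.8 9.5 0 0 0; -1 0 16.8 9.5 0 0 0; -1 0 16.8 9.5 0 0 0")

```text
time: 33.6
tcp_pos: [0.5839, -0.0743, 0.1211]
tcp_rot: [-3.141, -0.001, -0.002]
contact_force: [0.8, -0.2, -0.8]
width: 0.385
grip_force: 20.0
```

```bash
python3 go.py .5833 -.0754 .1046
```

```text
t 33.6 tcp [ 0.5839 -0.0743  0.1211] xaxis [1.    0.    0.001] z [ 0.001  0.    -1.   ] w 0.3853396549340994 F [ 0.8 -0.2 -0.8] 19.999940933757898
shift cm [-0.06  0.11  1.65]
```

Request:
apply_moves(targets="-1 0 0.1 0.7 0 0 0; -1 0 0.1 1.2 0 0 0; -1 0 0.1 1.5 0 0 0; -1 0 0.1 1.5 0 0 0; -1 0 0.1 1.5 0 0 0")

```text
time: 34.1
tcp_pos: [0.5833, -0.076, 0.1051]
tcp_rot: [3.142, -0.001, 0.0]
contact_force: [-0.2, -0.1, -1.5]
width: 0.38
grip_force: 20.0
```

```bash
python3 go.py .5833 -.0754 .1046
```

```text
t 34.1 tcp [ 0.5833 -0.076   0.1051] xaxis [ 1.    -0.001  0.   ] z [ 0. -0. -1.] w 0.38046516107067274 F [-0.2 -0.1 -1.5] 19.99970503977238
shift cm [-0.   -0.06  0.05]
```

Request:
apply_moves(targets="-1 0 0 0.1 0 0 0; -1 0 0 0.1 0 0 0; 1 0 0 0.1 0 0 0; 1 0 0 0.1 0 0 0; 1 0 0 0.1 0 0 0; 1 0 0 0.1 0 0 0; 1 0 0 0.1 0 0 0; 1 0 0 0.1 0 0 0; 1 0 0 0.1 0 0 0")

```text
time: 35.0
tcp_pos: [0.5833, -0.0761, 0.104]
tcp_rot: [3.142, -0.001, -0.0]
contact_force: [-0.1, 0.3, 0.0]
width: 0.93
grip_force: 0.0
```

```bash
python3 go.py .4574 .3363 .21
```

```text
t 35.0 tcp [ 0.5833 -0.0761  0.104 ] xaxis [ 1.    -0.001 -0.   ] z [-0. -0. -1.] w 0.9301709561836297 F [-0.1  0.3  0. ] 0.0
shift cm [-12.61 -41.23 -10.6 ]
```

Now the jar.

Request:
apply_moves(targets="1 0 0 -3 0 0 0; 1 0 0 -7 0 0 0; 1 0 0 -11 0 0 0; 1 -1 -4 -11 0 0 0; 1 -3 -8 -11 0 0 0; 1 -5 -12 -11 0 0 0; 1 -7 -16 -11 0 0 0; 1 -9 -20 -11 0 0 0; 1 -9 -22 -11 0 0 0; 1 -9 -22 -11 0 0 0")

```text
time: 36.0
tcp_pos: [0.4925, 0.1475, 0.2145]
tcp_rot: [-3.141, -0.008, -0.002]
contact_force: [-0.2, -0.2, 0.3]
width: 1.001
grip_force: 0.0
```

Request:
apply_moves(targets="1 -1 -4 0 0 0 0; 1 -2 -8 0 0 0 0; 1 -3 -12 0 0 0 0; 1 -3.6 -16 0 0 0 0; 1 -3.6 -19.2 0 0 0 0; 1 -3.6 -19.2 3 0 0 0; 1 -3.6 -19.2 7 0 0 0; 1 -3.6 -19.2 8 0 0 0; 1 -3.6 -19.2 8 0 0 0; 1 -3.6 -19.2 8 0 0 0")

```text
time: 37.0
tcp_pos: [0.4585, 0.3361, 0.1356]
tcp_rot: [-3.141, 0.002, -0.002]
contact_force: [0.2, 0.5, -0.7]
width: 0.994
grip_force: 0.0
```

```bash
python3 go.py .4574 .3363 .0778
```

```text
t 37.0 tcp [0.4585 0.3361 0.1356] xaxis [ 1.    -0.001  0.001] z [ 0.001  0.001 -1.   ] w 0.9941060001729429 F [ 0.2  0.5 -0.7] 0.0
shift cm [-0.11 -0.02  5.78]
```

Request:
apply_moves(targets="1 0 0 2.5 0 0 0; 1 0 0 5 0 0 0; 1 0 0 5.6 0 0 0; -1 0 0 5.6 0 0 0; -1 0 0 5.6 0 0 0; -1 0 0 5.6 0 0 0; -1 0 0 5.6 0 0 0; -1 0 0 5.6 0 0 0; -1 0 0 5.6 0 0 0; -1 0 0 5.6 0 0 0")

```text
time: 38.0
tcp_pos: [0.4577, 0.3361, 0.0784]
tcp_rot: [3.142, -0.001, 0.001]
contact_force: [-1.5, -1.4, 4.8]
width: 0.595
grip_force: 20.0
```

```bash
python3 go.py .5145 0 .178
```

```text
t 38.0 tcp [0.4577 0.3361 0.0784] xaxis [ 1.    -0.001  0.   ] z [ 0. -0. -1.] w 0.5947085319151716 F [-1.5 -1.4  4.8] 20.000024274922907
shift cm [ 5.71 33.6  -9.95]
```

Request:
apply_moves(targets="-1 0 0 -2 0 0 0; -1 0 0 -5 0 0 0; -1 0 0 -9 0 0 0; -1 0 0 -11 0 0 0; -1 1 4 -11 0 0 0; -1 2 8 -11 0 0 0; -1 3 12 -11 0 0 0; -1 4 16 -11 0 0 0; -1 4 18 -11 0 0 0; -1 4 18 -11 0 0 0")

```text
time: 39.0
tcp_pos: [0.4978, 0.1519, 0.1873]
tcp_rot: [3.14, -0.01, -0.002]
contact_force: [0.4, -0.4, -2.5]
width: 0.591
grip_force: 20.0
```

Request:
apply_moves(targets="-1 1 4 0 0 0 0; -1 1.7 8 0 0 0 0; -1 1.7 12 0 0 0 0; -1 1.7 15 0 0 0 0; -1 1.7 15.6 2 0 0 0; -1 1.7 15.6 5 0 0 0; -1 1.7 15.6 8 0 0 0; -1 1.7 15.6 9.5 0 0 0; -1 1.7 15.6 9.5 0 0 0; -1 1.7 15.6 9.5 0 0 0")

```text
time: 40.0
tcp_pos: [0.5148, 0.0007, 0.0939]
tcp_rot: [-3.141, -0.001, -0.001]
contact_force: [0.6, -0.7, -1.7]
width: 0.592
grip_force: 20.0
```

```bash
python3 go.py .5145 0 .0779
```

```text
t 40.0 tcp [0.5148 0.0007 0.0939] xaxis [1.    0.    0.001] z [ 0.001  0.    -1.   ] w 0.5915806815213854 F [ 0.6 -0.7 -1.7] 19.9999308725819
shift cm [-0.03  0.07  1.6 ]
```

Request:
apply_moves(targets="-1 0 0 0.7 0 0 0; -1 0 0 1.2 0 0 0; -1 0 0 1.5 0 0 0; -1 0 0 1.5 0 0 0; -1 0 0 1.5 0 0 0")

```text
time: 40.5
tcp_pos: [0.5146, -0.0, 0.0783]
tcp_rot: [3.141, -0.001, 0.001]
contact_force: [0.1, 0.5, -1.0]
width: 0.594
grip_force: 20.0
```

```bash
python3 go.py .5145 0 .0779
```

```text
t 40.5 tcp [ 0.5146 -0.      0.0783] xaxis [ 1.    -0.001  0.001] z [ 0.001 -0.    -1.   ] w 0.5937251520453971 F [ 0.1  0.5 -1. ] 19.999489802867174
shift cm [-0.01 -0.    0.04]
```

Request:
apply_moves(targets="-1 0 0 0.1 0 0 0; -1 0 0 0.1 0 0 0; 1 0 0 0.1 0 0 0; 1 0 0 0.1 0 0 0; 1 0 0 0.1 0 0 0; 1 0 0 0.1 0 0 0; 1 0 0 0.1 0 0 0; 1 0 0 0.1 0 0 0; 1 0 0 0.1 0 0 0")

```text
time: 41.4
tcp_pos: [0.5143, 0.0, 0.077]
tcp_rot: [3.142, -0.001, 0.0]
contact_force: [-0.4, 0.2, -0.5]
width: 0.993
grip_force: 0.0
```

```bash
python3 go.py .5435 .3972 .218
```

```text
t 41.4 tcp [0.5143 0.     0.077 ] xaxis [ 1.    -0.001  0.   ] z [ 0. -0. -1.] w 0.9927711730585022 F [-0.4  0.2 -0.5] 0.0
shift cm [  2.9  -39.72 -14.1 ]
```

Now the tall bottle.

Request:
apply_moves(targets="1 0 0 -3 0 0 0; 1 0 0 -7 0 0 0; 1 0 0 -11 0 0 0; 1 0 -4 -14 0 0 0; 1 1 -8 -14 0 0 0; 1 2 -12 -14 0 0 0; 1 2.9 -16 -14 0 0 0; 1 2.9 -20 -14 0 0 0; 1 2.9 -22 -14 0 0 0; 1 2.9 -22 -14 0 0 0")

```text
time: 42.4
tcp_pos: [0.5422, 0.224, 0.2169]
tcp_rot: [-3.14, -0.008, 0.001]
contact_force: [-1.3, 0.2, -0.5]
width: 0.998
grip_force: 0.0
```

Request:
apply_moves(targets="1 0 -4 0 0 0 0; 1 0 -8 0 0 0 0; 1 0 -12 0 0 0 0; 1 0 -16 0 0 0 0; 1 0 -17.7 0 0 0 0; 1 0 -17.7 2 0 0 0; 1 0 -17.7 4 0 0 0; 1 0 -17.7 4 0 0 0; 1 0 -17.7 4 0 0 0; 1 0 -17.7 4 0 0 0")

```text
time: 43.4
tcp_pos: [0.5443, 0.3967, 0.1784]
tcp_rot: [-3.141, 0.002, -0.002]
contact_force: [-0.6, -0.2, 0.7]
width: 0.997
grip_force: 0.0
```

```bash
python3 go.py .5435 .3972 .1176
```

```text
t 43.4 tcp [0.5443 0.3967 0.1784] xaxis [ 1.    -0.001  0.001] z [ 0.001  0.001 -1.   ] w 0.9972089435647405 F [-0.6 -0.2  0.7] 0.0
shift cm [-0.08 -0.04  6.08]
```

Request:
apply_moves(targets="1 0 0 3 0 0 0; 1 0 0 5 0 0 0; 1 0 0 5.9 0 0 0; 1 0 0 5.9 0 0 0; -1 0 0 5.9 0 0 0; -1 0 0 5.9 0 0 0; -1 0 0 5.9 0 0 0; -1 0 0 5.9 0 0 0; -1 0 0 5.9 0 0 0; -1 0 0 5.9 0 0 0")

```text
time: 44.4
tcp_pos: [0.5435, 0.397, 0.1181]
tcp_rot: [3.142, -0.001, 0.0]
contact_force: [-0.6, 0.6, 0.3]
width: 0.541
grip_force: 0.0
```

Request:
apply_moves(targets="-1 0 0 0 0 0 0; -1 0 0 0 0 0 0; -1 0 0 0 0 0 0; -1 0 0 0 0 0 0; -1 0 0 0 0 0 0; -1 0 0 0 0 0 0; -1 0 0 0 0 0 0")

```text
time: 45.1
tcp_pos: [0.5435, 0.397, 0.118]
tcp_rot: [3.142, -0.001, 0.0]
contact_force: [0.3, 0.2, 0.0]
width: 0.383
grip_force: 20.0
```

```bash
python3 go.py .5903 .0623 .24
```

```text
t 45.1 tcp [0.5435 0.397  0.118 ] xaxis [ 1.    -0.001  0.   ] z [ 0. -0. -1.] w 0.38319257970694287 F [0.3 0.2 0. ] 19.998567011207342
shift cm [  4.7   33.47 -12.2 ]
```

Request:
apply_moves(targets="-1 0 0 -2 0 0 0; -1 0 0 -5 0 0 0; -1 0 0 -9 0 0 0; -1 0 0 -12 0 0 0; -1 1 4 -12 0 0 0; -1 2 8 -12 0 0 0; -1 3 12 -12 0 0 0; -1 4 16 -12 0 0 0; -1 4.7 18 -12 0 0 0; -1 4.7 18 -12 0 0 0")

```text
time: 46.1
tcp_pos: [0.5922, 0.2119, 0.2374]
tcp_rot: [3.139, -0.011, -0.0]
contact_force: [-0.6, 0.2, -2.7]
width: 0.387
grip_force: 20.0
```

Request:
apply_moves(targets="-1 0 4 0 0 0 0; -1 0 8 0 0 0 0; -1 0 12 0 0 0 0; -1 0 15 0 0 0 0; -1 0 15.5 3 0 0 0; -1 0 15.5 6 0 0 0; -1 0 15.5 9 0 0 0; -1 0 15.5 10.5 0 0 0; -1 0 15.5 10.5 0 0 0; -1 0 15.5 10.5 0 0 0")

```text
time: 47.1
tcp_pos: [0.5908, 0.0627, 0.1341]
tcp_rot: [-3.141, -0.0, -0.001]
contact_force: [0.3, -0.6, -2.7]
width: 0.385
grip_force: 20.0
```

```bash
python3 go.py .5903 .0623 .118
```

```text
t 47.1 tcp [0.5908 0.0627 0.1341] xaxis [1.    0.    0.001] z [ 0.001  0.    -1.   ] w 0.3848539228647749 F [ 0.3 -0.6 -2.7] 19.990106848999858
shift cm [-0.05  0.04  1.61]
```

Request:
apply_moves(targets="-1 0 0 0.7 0 0 0; -1 0 0 1.2 0 0 0; -1 0 0 1.5 0 0 0; -1 0 0 1.5 0 0 0; -1 0 0 1.5 0 0 0")

```text
time: 47.6
tcp_pos: [0.5904, 0.0619, 0.1181]
tcp_rot: [3.141, -0.001, 0.0]
contact_force: [-0.4, 0.2, -2.2]
width: 0.385
grip_force: 20.0
```

```bash
python3 go.py .5903 .0623 .118
```

```text
t 47.6 tcp [0.5904 0.0619 0.1181] xaxis [ 1.    -0.001  0.   ] z [ 0. -0. -1.] w 0.3846883794018418 F [-0.4  0.2 -2.2] 19.99450074043125
shift cm [-0.01 -0.04  0.01]
```

Request:
apply_moves(targets="-1 0 0 0.1 0 0 0; -1 0 0 0.1 0 0 0; 1 0 0 0.1 0 0 0; 1 0 0 0.1 0 0 0; 1 0 0 0.1 0 0 0; 1 0 0 0.1 0 0 0; 1 0 0 0.1 0 0 0; 1 0 0 0.1 0 0 0; 1 0 0 0.1 0 0 0; 1 0 0 0.1 0 0 0")

```text
time: 48.6
tcp_pos: [0.5904, 0.062, 0.117]
tcp_rot: [3.142, -0.001, 0.0]
contact_force: [-0.1, -0.8, -0.4]
width: 0.973
grip_force: 0.0
```

Request:
apply_moves(targets="1 0 0 -3 0 0 0; 1 0 0 -7 0 0 0; 1 0 0 -11 0 0 0; 1 0 -4 -14 0 0 0; 1 0 -9 -14 0 0 0; 1 0 -14 -14 0 0 0; 1 0 -19 -14 0 0 0; 1 0 -23 -14 0 0 0; 1 0 -23 -14 0 0 0; 1 0 -23 -14 0 0 0")

```text
time: 49.6
tcp_pos: [0.5899, 0.2933, 0.2567]
tcp_rot: [-3.141, -0.003, 0.001]
contact_force: [0.1, -0.4, 0.3]
width: 1.002
grip_force: 0.0
```

```bash
python3 go.py; python3 - <<'E'
from h import *
b=ctrl.read_camera('scene')[:,:,::-1];a=ctrl.read_camera('top')[:,:,::-1]
for n,im,old in(('scene',b,cv2.imread('pics/scene0.png')),('top',a,cv2.imread('pics/top0.png'))):
    for i in(im,old):
        m=cv2.inRange(cv2.cvtColor(np.ascontiguousarray(i),cv2.COLOR_BGR2HSV),(100,150,60),(125,255,255))>0;print(n,[(int(q[0]),q[1].tolist()) for q in blobs(m)])
        d=i.max(2)<60; print('  dark',[(int(q[0]),q[1].tolist()) for q in blobs(inbox(d,*((232,198,250,217) if n=='scene' else (295,202,320,225))))])
cv2.imwrite('pics/s6.png',b)
E
```

```text
t 49.6 tcp [0.5899 0.2933 0.2567] xaxis [ 1.     0.002 -0.001] z [-0.001  0.    -1.   ] w 1.002431189274248 F [ 0.1 -0.4  0.3] 0.0
scene [(273, [284.6, 174.3]), (434, [242.7, 188.2])]
  dark [(213, [240.5, 208.2])]
scene [(273, [284.7, 174.3]), (436, [242.5, 188.3])]
  dark [(212, [240.6, 207.9])]
top [(172, [248.6, 214.7]), (351, [278.1, 246.1])]
  dark [(139, [307.8, 212.7])]
top [(168, [248.4, 214.6]), (350, [278.2, 246.1])]
  dark [(144, [307.5, 212.7])]
```

View pics/s6.png

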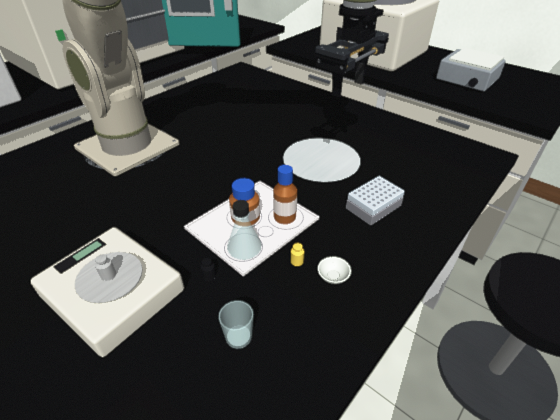

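All bottles are back within 0.5 px of their starting pixels in both views. The weight stands on the pan at scene (105,267), the bystanders haven't moved and the gripper is clear.

```bash
python3 -c "
from workcell import ctrl
print(ctrl.finish_job())"
```

```text
the job is handed in; nothing more can be done
None
```

The job is handed in: all three bottles stood on the plate while I moved the steel weight to within a few millimetres of the pan's centre, and they are now back upright in their starting places, with nothing tipped and the beaker, dish and tip box untouched (about 50 s used; the hand-in call returned no verdict).

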